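# Nail the new rail of a picture frame in the bench joiner

## Robot

A 7-joint arm with a two-finger parallel gripper is mounted at the origin on the work surface. World frame = base frame: x ahead of the robot, y to its left, z up, the work surface at z = 0. Lengths are in m, angles in rad, forces in N, time in s.
With the tool pointing down it reaches from about 0.425 to 0.875 m from the base axis. Payload 4.7 kg.
Tool frame: the origin (TCP) lies between the finger pads; the fingertips stand 11 mm ahead of it and the grasp point (between the pads) lies 8 mm behind it; z points along the fingers, y is the line along which they close (so a half turn about z gives the same grasp; the last joint's range is limited). The gripper opens to 87 mm and grips with 3 to 60 N. Pads are 19 mm wide; open, the fingers measure 117 mm over their backs; the gripper's body (75 mm by 190 mm) begins 51 mm behind the grasp point.
Start: joints at [1.324, 0.321, -0.07, 1.45, 0.023, 1.371, -0.057], TCP at [0.168, -0.628, 0.234] pointing down, gripper open.
Joint ranges: [-2.86, 2.86], [-0.3, 2.09], [-1.38, 1.24], [0.06, 2.45], [-1.56, 4.7], [0.09, 2.05], [-2.69, 2.69]. Speed limits (rad/s): [2.57, 2.57, 3.14, 3.14, 3.14, 3.14, 3.14].

## Interface

Orientations are given as a rotation vector (axis times angle).
In Python, from bench import ctrl gives the robot as it stands. The module is installed in compiled form; this text tells all that it offers.
- The arm moves only by the shell command python3 -m inch 'ROWS' [FORCE]. ROWS is JSON, a list of rows, each an object with "slide": the shift along the tool's x, y, z scaled (see below), a list of three; "angular": the turn, a rotation vector about the tool's x, y, z scaled (see below), a list of three; "claw": the opening, from -1 (shut) to 1 (fully open). In form: [{"slide": [tx, ty, tz], "angular": [rx, ry, rz], "claw": claw}, ...]. A call has 1 to 10 rows; each row is the pose to reach, as a shift and turn from the pose commanded when the call began, along the tool's axes at that moment; what a row does not reach only later rows make up. The controller multiplies each number of a shift by 0.25 m and each number of a turn by 30 degrees. A row lasts 1/10 s, in which the tool goes at most 50 mm and 8.59 degrees, less where a joint would pass 70% of its speed; a pose out of reach is approached as far as the arm can. A call with a number of a shift or a turn outside -1 to 1 is refused whole. A call with a gripper value outside its range is refused whole. The fingers move at their own pace and stop on an object; FORCE is the grip in N (left out, the last holds). Time passes only in rows, so rows that repeat a pose let the fingers close. It gives the time, the measured TCP pose, the force, the opening and the grip force at its end, in the units of the state.
- ctrl.get_state(): the state, without advancing time (a new reading comes with each control period).
- ctrl.get_image(name): name is "side" or "top"; returns a dict with "color" (400x640x3 uint8, red, green, blue), "depth" (400x640 float32, m along the optical axis (not along the pixel's ray), 0 where there is no reading), "camera_matrix" (3x3 intrinsics, pixels), "extrinsics" (4x4, takes a point from camera to world coordinates). Camera axes: x right, y up, looking along -z (the intrinsics and any distortion apply to the point x, -y, -z); pixel columns grow to the right and rows downward; lengths in m; the calibration is good to about 2 mm. A picture is of the moment at which its call begins.
- ctrl.close_job(): hands the job in; it is judged then, once.
Trained networks look in the newest picture that a camera, given by its name, has taken for a name from the list of things; names that differ only in an ending like _2 or _b are one class to them, and where a whole thing is asked for, a point or a joint stands for the part that bears it (a point fixed in the world has none). Each returns a list of dicts, best first, with "confidence" (0 to 1); they miss things now and then, are a little off and sometimes report something else, mostly with a low value. They report only what shows in the picture. A call takes as long as a camera call. They do not tell look-alikes from the thing itself.
- ctrl.find_in(query, camera): "bbox" ([centre column, centre row, width, height] in pixels, round what is visible of it).
- ctrl.outline_of(query, camera): "mask" (400x640 bool, what is visible of it) and "bbox" ([centre column, centre row, width, height] in pixels, round what is visible of it).
The state is a dict: "time": time; "joint_positions": joint angles; "qd": joint speeds; "joint_torque": joint torques, N m; "position": TCP position; "tool_rot": TCP orientation; "ft_force": force on the tool from outside, world axes, zero at the start; "torque": the same for the moment, N m; "grip_width": opening from 0.0 (shut) to 1.0 (fully open); "grip_force": force on a finger pad.
Only numpy, scipy, OpenCV 4.12 (cv2) and the standard library are available. Lean on these libraries where they do the work, as an engineer would, in place of code of your own. Each camera call takes 0.05 s, during which the arm holds its last target. There are 200 camera calls.

## Task

The bare-wood rail of the little picture frame is only glued: put a V-nail into each of its two corners with the bench frame joiner. Slide the corner that already points into the vee fully home against both fences, press the pedal right down to its stop and let it come up, then draw the frame back, give it a quarter turn so that the bare rail's other corner sits fully home in the vee, and nail that one the same way. Never press the pedal unless a corner of the bare rail is home; leave the frame seated there, the pedal up, and the glue bottle, brush pot and nail tray where they stand.

Things in the scene. Friction and masses are not known exactly. Their poses are not given: they have to be found in the camera images.
- joiner: Bench-top frame joiner (V-nail press), fixed: green base, grey flat top 20 mm above the bench (the work surface), open on the near side of the vee. Origin on the bench; base spans x -170 to +210, y -150 to +150 mm. +x runs from the near (robot's) side to the vee and the 150 mm tall green column behind it, +y left, z up.
- vee (a point): Apex of the vee on the work surface (joiner x 80, y 0, z 20 mm). Two steel fence bars, 28 mm high, make a 90 degree vee that opens to joiner -x, each at 45 degrees to x, reaching 54 mm back and 62 mm to either side. The outer corner of a frame that is fully home lies at this point, its outer sides flat on both fences.
- hold_down (a point): Underside of the round rubber foot (22 mm wide) of the ram that hangs over the corner, 15 mm short of the apex: 31 mm above the work surface while the pedal is up, so the 16 mm frame slides in under it with 15 mm to spare. It comes down on the frame as the pedal goes down. Head parts above it span joiner x 50 to 133, y -30 to +40 mm.
- frame: Picture frame lying face down on the joiner, loose, about 0.16 kg: 130 mm (its x) by 180 mm (its y), 16 mm thick, mitred rails 20 mm wide round a 90 x 140 mm opening. Origin at the centre of its underside, z up. The bare pale-wood rail is the 180 mm one at +x; the other three are red. Starts some 5 to 8 cm back from the vee and up to 15 degrees askew. Grip across a rail from above.
- corner_first (a point): Outer corner (underside) at frame x +65, y +90 mm: the bare rail's corner that points into the vee at the start, nailed first. Home when it is at vee with the frame's yaw = joiner yaw - 45 degrees.
- corner_second (a point): Outer corner (underside) at frame x +65, y -90 mm: the bare rail's other corner, nailed second. Home when it is at vee with the frame's yaw = joiner yaw + 45 degrees (a quarter turn anticlockwise seen from above after the first).
- back_rail (a point): Middle of the red 180 mm rail facing the bare one, on its upper face (frame x -55, y 0, z 16 mm): a good place to grip, fingers closing along the frame's x, clear of the joiner's head in both positions.
- pedal (a joint): Treadle pedal on the joiner's right (-y) side: 0 rad = fully up (rest), 0.28 rad = down on its stop. Hinged at its far end (joiner x 185, z 55 mm) about the joiner's y axis, so the tread, 185 mm nearer, goes straight down. Takes about 4 N at the tread to start, 16 N at the stop; springs up by itself when let go.
- tread (a point): Centre of the upper face of the pedal's black rubber tread (80 x 66 mm, yellow near lip); moves with the pedal. At joiner x 4, y -215 mm. At rest 97 mm above the bench, near edge 0.14 rad high; at the stop 45 mm above the bench, near edge 0.14 rad low. Moves only 5 mm sideways (towards joiner -x).
- glue: Bystander: white glue bottle with orange cap, 56 mm across, 160 mm tall, standing to the left of the joiner. Origin at the centre of its foot.
- brush_pot: Bystander: metal pot 72 mm across and 95 mm tall with brushes standing up to 230 mm. Origin at the centre of its foot.
- nail_tray: Bystander: open blue plastic tray 110 x 160 x 45 mm with nail strips, to the right of the pedal. Origin at the centre of its underside.
Not all that is in view belongs to the job. Of the things shaped like the frame, the red one is meant.

How it is judged:
On the way, in this order (a step that is already met when the one before it is completed fails the run):
1. the first corner of the bare rail is fully home in the vee (within 3 mm and about 2.5 degrees) and the pedal is held down on its stop (0.265 rad or more) for 0.2 s (x of corner_first in the frame of vee between -0.003 and 0.003 m and y of corner_first in the frame of vee between -0.003 and 0.003 m and z of corner_first in the frame of vee below 0.003 m and angle between the x axis of frame and the x axis of joiner, either way round between 0.7404 and 0.8304 rad and value of joint pedal above 0.265 rad), for 0.2 s.
2. the pedal is up again and the frame has been turned so that the bare rail's other corner is fully home in the vee, flat on the joiner (same tolerances) (x of corner_second in the frame of vee between -0.003 and 0.003 m and y of corner_second in the frame of vee between -0.003 and 0.003 m and z of corner_second in the frame of vee below 0.003 m and angle between the x axis of frame and the x axis of joiner, either way round between 0.7404 and 0.8304 rad and value of joint pedal below 0.05 rad), for 0.2 s.
3. the pedal is held down on its stop (0.265 rad or more) for 0.2 s with the second corner home (x of corner_second in the frame of vee between -0.003 and 0.003 m and y of corner_second in the frame of vee between -0.003 and 0.003 m and z of corner_second in the frame of vee below 0.003 m and angle between the x axis of frame and the x axis of joiner, either way round between 0.7404 and 0.8304 rad and value of joint pedal above 0.265 rad), for 0.2 s.
At the end, for the whole second after the job is handed in: The frame lies still and flat with the second bare-rail corner home in the vee (within 3 mm of the apex, sides within 2.5 degrees of the fences), the pedal is fully up (below 0.03 rad), and the glue bottle, brush pot and nail tray stand upright within 20 mm of where they were (x of corner_second in the frame of vee between -0.003 and 0.003 m and y of corner_second in the frame of vee between -0.003 and 0.003 m and z of corner_second in the frame of vee below 0.003 m and angle between the x axis of frame and the x axis of joiner, either way round between 0.7404 and 0.8304 rad and value of joint pedal below 0.03 rad and linear speed of frame below 0.01 m/s and angle between frame's own z axis and vertical below 0.05 rad and distance of each of glue, brush_pot, nail_tray from where it was at the start of the episode below 0.02 m and angle between each of glue, brush_pot, nail_tray's own z axis and vertical below 0.2 rad); the robot touches nothing.
It fails at once if the pedal is pressed past half way (0.14 rad) while neither corner of the bare rail is home in the vee (within 5 mm and 4.5 degrees) (value of joint pedal above 0.14 rad and not ((x of corner_first in the frame of vee between -0.005 and 0.005 m and y of corner_first in the frame of vee between -0.005 and 0.005 m and z of corner_first in the frame of vee below 0.005 m and angle between the x axis of frame and the x axis of joiner, either way round between 0.7054 and 0.8654 rad) or (x of corner_second in the frame of vee between -0.005 and 0.005 m and y of corner_second in the frame of vee between -0.005 and 0.005 m and z of corner_second in the frame of vee below 0.005 m and angle between the x axis of frame and the x axis of joiner, either way round between 0.7054 and 0.8654 rad))).
It fails at once if the glue bottle is pushed more than 20 mm or knocked over (distance of glue from where it was at the start of the episode above 0.02 m or angle between glue's own z axis and vertical above 0.2 rad).
It fails at once if the brush pot is pushed more than 20 mm or knocked over (distance of brush_pot from where it was at the start of the episode above 0.02 m or angle between brush_pot's own z axis and vertical above 0.2 rad).
It fails at once if the nail tray is pushed more than 20 mm or knocked over (distance of nail_tray from where it was at the start of the episode above 0.02 m or angle between nail_tray's own z axis and vertical above 0.2 rad).
It also fails if it takes over 70 s, if anything falls off the work surface, if the arm or the gripper's body presses on something with over 40 N, if the wrist force passes 120 N, or if a joint passes its speed limit or range.

## Working session

There is one attempt and no reset: what is moved stays moved. The work goes in short steps, Python scripts to look and compute and a shell command to move; the robot and the scene stay as the last step left them, time stands still between calls to the robot, and variables do not carry over. Pictures are saved under pics/ and viewed, at most 10 in all, crops included, and the job is handed in when it is done.

```bash
mkdir -p pics; cat > h.py <<'E'
import numpy as np, cv2
from bench import ctrl
from scipy.spatial.transform import Rotation as R
def pts(im):
    d=im["depth"]; K=np.array(im["camera_matrix"]); T=np.array(im["extrinsics"])
    v,u=np.mgrid[0:400,0:640]
    p=np.stack([(u-K[0,2])/K[0,0]*d,-(v-K[1,2])/K[1,1]*d,-d],-1)
    P=p@T[:3,:3].T+T[:3,3]; P[d==0]=np.nan; return P
def px(im,X):
    K=np.array(im["camera_matrix"]); T=np.array(im["extrinsics"])
    c=(np.atleast_2d(X)-T[:3,3])@T[:3,:3]
    return np.c_[K[0,0]*c[:,0]/-c[:,2]+K[0,2], -K[1,1]*c[:,1]/-c[:,2]+K[1,2]]
def save(n,c,s=1): cv2.imwrite("pics/"+n,cv2.resize(c[:,:,::-1],None,fx=s,fy=s,interpolation=cv2.INTER_CUBIC))
E
python3 - <<'E'
from h import *
np.set_printoptions(precision=3,suppress=True)
s=ctrl.get_state(); print(s)
ims={}
for c in("top","side"):
    im=ctrl.get_image(c); save(c+"0.png",im["color"]); P=pts(im)
    np.savez(c+"0.npz",**im)
    print(c,im["extrinsics"],im["camera_matrix"])
    for q in("frame","joiner","pedal","tread","glue","brush_pot","nail_tray"):
        for r in ctrl.outline_of(q,c)[:3]:
            m=r["mask"]; pp=P[m]; pp=pp[~np.isnan(pp[:,0])]
            print(q,round(r["confidence"],2),np.round(r["bbox"]),"med",np.median(pp,0),"lo",np.percentile(pp,2,0),"hi",np.percentile(pp,98,0))
E
```

```text
{'time': 0.0, 'joint_positions': array([ 1.324,  0.322, -0.07 ,  1.452,  0.023,  1.371, -0.057]), 'qd': array([-0.001,  0.002, -0.001, -0.001, -0.001, -0.   , -0.   ]), 'joint_torque': array([ -0.   , -49.129,  -0.404, -31.253,  -0.064,   0.044,   0.   ]), 'position': array([ 0.167, -0.628,  0.232]), 'tool_rot': array([-3.113, -0.408,  0.001]), 'ft_force': array([-0.357,  0.116,  0.096]), 'torque': array([ 0.012,  0.036, -0.061]), 'grip_force': 0.0, 'grip_width': 0.9989348927589367}
top [[ 0.018  0.987 -0.16   0.311]
 [-1.     0.014 -0.026 -0.05 ]
 [-0.024  0.16   0.987  1.395]
 [ 0.     0.     0.     1.   ]] [[411.744   0.    313.102]
 [  0.    411.744 203.8  ]
 [  0.      0.      1.   ]]
frame 0.88 [384. 235.  64.  61.] med [ 0.434 -0.248  0.016] lo [ 0.343 -0.345 -0.   ] hi [ 0.528 -0.155  0.022]
frame 0.82 [300. 211.  63.  57.] med [0.526 0.032 0.036] lo [ 0.44  -0.064  0.015] hi [0.605 0.127 0.042]
frame 0.71 [192. 238.  39.  23.] med [0.406 0.361 0.077] lo [0.372 0.328 0.002] hi [0.438 0.396 0.212]
joiner 0.71 [304. 170. 127. 122.] med [0.664 0.056 0.021] lo [ 0.457 -0.151  0.0
[... 1803 characters left out ...]
0.073] lo [ 0.625 -0.175  0.022] hi [0.844 0.16  0.105]
tread 0.84 [257. 218.  69.  97.] med [ 0.777 -0.108  0.071] lo [ 0.627 -0.17   0.056] hi [0.85  0.176 0.105]
tread 0.36 [318. 232.  54.  53.] med [0.521 0.043 0.038] lo [ 0.442 -0.058  0.025] hi [0.603 0.134 0.042]
tread 0.2 [280. 228. 128. 118.] med [0.673 0.113 0.023] lo [ 0.457 -0.137  0.013] hi [0.83  0.238 0.168]
glue 0.59 [279. 326.  18.  39.] med [0.592 0.406 0.103] lo [0.568 0.377 0.004] hi [0.62  0.419 0.163]
brush_pot 0.75 [357. 315.  36.  62.] med [0.408 0.367 0.084] lo [0.372 0.331 0.005] hi [0.437 0.399 0.213]
nail_tray 0.94 [305. 138.  32.  36.] med [ 0.618 -0.454  0.024] lo [ 0.553 -0.544  0.003] hi [ 0.678 -0.368  0.049]
```

```bash
python3 - <<'E'
from h import *
im=dict(np.load("top0.npz")); save("t0c.png",im["color"][90:290,160:480],2.5)
im=dict(np.load("side0.npz")); save("s0c.png",im["color"][130:370,190:440],2.4)
E
```

```text
(no output)
```

View pics/t0c.png

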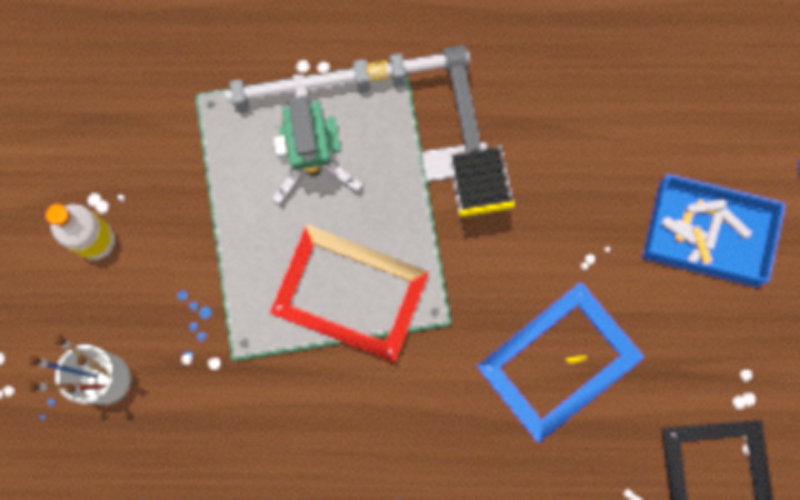

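View pics/s0c.png

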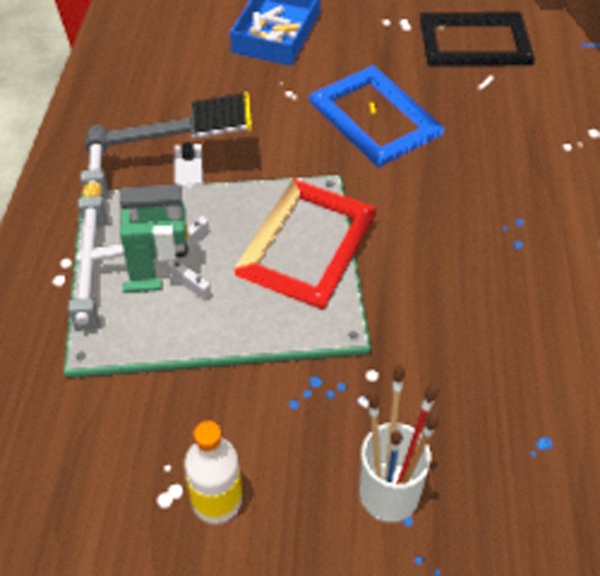

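The three candidates in the full top image are the red frame (300,211), the blue one (384,235) and the black one near (447,275). The red one is meant: it lies on the joiner and has the pale rail on its vee side, and the enlarged crop confirms it. Its first corner is near full-image pixel (283,182).

Next I fit the joiner and frame poses.

```bash
cat > fit.py <<'E'
from h import *
from scipy.optimize import least_squares
def rect(Q):
    (c,wh,a)=cv2.minAreaRect((Q*1000).astype(np.float32)); return np.array(c)/1000,np.array(wh),a
def redmask(c):
    h=cv2.cvtColor(c,cv2.COLOR_RGB2HSV); H,S,V=[h[...,i].astype(int) for i in range(3)]
    return ((H<6)|(H>174))&(S>150)&(V>90)
def woodmask(c):
    h=cv2.cvtColor(c,cv2.COLOR_RGB2HSV); H,S,V=[h[...,i].astype(int) for i in range(3)]
    return (H>10)&(H<25)&(S>60)&(V>150)
def frame_pose(im,x0,excl=None,show=False):
    """fit outline+colours of frame by depth-top points: x0=(x,y,yaw)"""
    P=pts(im); c=im["color"]; z=P[...,2]
    near=np.hypot(P[...,0]-x0[0],P[...,1]-x0[1])<0.16
    rm=redmask(c)&near&(z>.028)&(z<.046); wm=woodmask(c)&near&(z>.03)&(z<.042)
    A=P[rm][:,:2]; B=P[wm][:,:2]
    # residual: distance outside of ring (smooth one-sided), red vs wood belonging
    def loc(p,Q):
        cth,sth=np.cos(p[2]),np.sin(p[2]); d=Q-p[:2]
        return np.c_[cth*d[:,0]+sth*d[:,1],-sth*d[:,0]+cth*d[:,1]]
    def sd(l):
        def box(l,a,b):
            q=np.abs(l)-[a,b]; return np.hypot(*np.maximum(q,0).T)+np.minimum(q.max(1),0)
        return np.maximum(box(l,.065,.090),-box(l,.045,.070))+.010  # centreline=0
    def res(p):
        la,lb=loc(p,A),loc(p,B)
        return np.r_[sd(la)*1.0, sd(lb), np.maximum(0,la[:,0]-.055)*0, ]
    r=least_squares(lambda p:np.r_[mid(loc(p,A),False),mid(loc(p,B),True)],x0,loss="soft_l1",f_scale=.006)
    return r.x,len(A),len(B)
def mid(l,wood):
    # offset of each point from the centreline of the rail that it belongs to
    if wood: return l[:,0]-.055
    x,y=l.T
    d=np.c_[x+.055,y-.08,-y-.08]
    k=np.abs(d).argmin(1); return d[np.arange(len(d)),k]
def w(p,l): 
    c,s=np.cos(p[2]),np.sin(p[2]); return np.array(p[:2])+np.array([c*l[0]-s*l[1],s*l[0]+c*l[1]])
E
python3 - <<'E'
from fit import *
np.set_printoptions(precision=4,suppress=True)
for cam in("top","side"):
    im=dict(np.load(cam+"0.npz")); P=pts(im); x,y,z=[P[...,i] for i in range(3)]
    c=im["color"].astype(int); grey=(c.max(-1)-c.min(-1)<30)
    m=(z>.012)&(z<.026)&(x>.4)&(x<.9)&(y>-.16)&(y<.27)&grey
    n,lab,st,_=cv2.connectedComponentsWithStats(m.astype(np.uint8)); k=1+st[1:,4].argmax(); mm=lab==k
    print(cam,"base z",np.median(z[mm]),rect(P[mm][:,:2]))
    m=(z>.042)&(z<.052)&(x>.6)&(x<.76)&(y>-.05)&(y<.15)&grey
    print("fence",m.sum(),P[m][:,:2].mean(0) if m.any() else None)
    np.save(cam+"f.npy",P[m])
    m=(z>.08)&(z<.115)&(x>.56)&(x<.72)&(y<-.1)&(y>-.22)
    print("tread",m.sum(),P[m].mean(0),rect(P[m][:,:2]),P[m].min(0),P[m].max(0))
    p,a,b=frame_pose(im,[.52,.03,-.4]); print("frame",p,np.degrees(p[2]),a,b,"first",w(p,(.065,.09)),"back",w(p,(-.055,0)))
E
```

```text
top base z 0.019816834014400042 (array([0.6458, 0.0567]), array([378.7122, 336.4291]), 9.866700172424316)
fence 105 [0.6734 0.0791]
tread 555 [ 0.663  -0.1399  0.0966] (array([ 0.6706, -0.139 ]), array([98.7424, 69.9522]), 10.372425079345703) [ 0.6175 -0.1815  0.0802] [ 0.7191 -0.1003  0.1088]
frame [ 0.5222  0.031  -0.3604] -20.651923228358374 599 259 first [0.6148 0.0923] back [0.4708 0.0504]
side base z 0.022422541843700128 (array([0.6509, 0.0339]), array([378.8954, 382.5403]), 9.935710906982422)
fence 109 [0.6727 0.0935]
tread 380 [ 0.664  -0.1335  0.0984] (array([ 0.6697, -0.1375]), array([98.3315, 72.8816]), 9.493600845336914) [ 0.6163 -0.1776  0.0807] [ 0.7192 -0.1001  0.1077]
frame [ 0.5231  0.0368 -0.3598] -20.617059981798818 679 246 first [0.6157 0.0981] back [0.4717 0.0561]
```

```bash
cat > go.py <<'E'
# usage: go.py x,y,z,thetadeg ... ; prints slide/angular numbers of each waypoint as if all from the present pose
import sys; from h import *
s=ctrl.get_state(); M=R.from_rotvec(s["tool_rot"]).as_matrix(); p=s["position"]
th=np.degrees(np.arctan2(M[1,1],M[0,1]))
print("t",round(s["time"],2),"p",np.round(p,4),"th",round(th,2),"tilt",np.round(M[:,2],3),"f",np.round(s["ft_force"],1),"w",round(s["grip_width"],3),"g",round(s["grip_force"],1))
for a in sys.argv[1:]:
    *t,b=map(float,a.split(","))
    c=np.radians(th); d=np.array(t)-p
    Rm=np.array([[-np.sin(c),np.cos(c),0],[np.cos(c),np.sin(c),0],[0,0,-1]]).T
    print("slide",np.round(Rm.T@d/.25,3),"rz",round(-(b-th)/30,3))
E
python3 go.py .48,-.25,.2,-45 .471,.051,.16,-20.7
python3 - <<'E'
from fit import *
from scipy.optimize import least_squares
np.set_printoptions(precision=4,suppress=True)
# refine joiner from base-plate outline: each edge separately
J0=np.array([.6230,.0711,np.radians(9.87)])
for cam in("top","side"):
    im=dict(np.load(cam+"0.npz")); P=pts(im); x,y,z=[P[...,i] for i in range(3)]
    m=(z>.012)&(z<.026)
    d=P[...,:2]-J0[:2]; c,s=np.cos(J0[2]),np.sin(J0[2]); lx=c*d[...,0]+s*d[...,1]; ly=-s*d[...,0]+c*d[...,1]
    def edge(t,v,lo,hi,sgn):   # outermost v per bin of t
        o=[]
        for b in np.arange(lo,hi,.01):
            q=m&(t>b)&(t<b+.01)&(np.abs(v)<.25)
            if q.sum()>5: o.append((b+.005,sgn*np.percentile(sgn*v[q],98)))
        o=np.array(o); k=np.polyfit(*o.T,1); r=o[:,1]-np.polyval(k,o[:,0]); g=abs(r)<.004; return np.polyfit(*o[g].T,1)
    print(cam,"left",edge(lx,ly,-.15,.15,1),"near",edge(ly,lx,-.13,.13,-1),"right near",edge(lx,ly,-.15,-.04,-1))
    m=(z>.044)&(z<.052)&(lx>.015)&(lx<.075)&(abs(ly)<.08)
    for sg in(1,-1):
        q=m&(sg*ly>.02); print("fence",sg,q.sum(), "perp",np.round(np.percentile((lx[q]+sg*ly[q]-.08)/2**.5,[5,50,95]),4), "slope",np.polyfit(ly[q],lx[q],1) if q.sum()>10 else 0)
E
```

```text
t 0.8 p [ 0.1676 -0.6281  0.2336] th -75.06 tilt [-0. -0. -1.] f [-0.4 -0.5 -0.6] w 1.002 g 0.0
slide [ 1.597 -1.139  0.134] rz -1.002
slide [ 1.873 -2.311  0.294] rz -1.812
top left [0.0068 0.1432] near [-0.024  -0.1606] right near [ 0.0055 -0.1448]
fence 1 48 perp [0.0016 0.0065 0.012 ] slope [-0.871   0.0844]
fence -1 43 perp [0.0024 0.0073 0.013 ] slope [0.8773 0.0852]Traceback (most recent call last):
  File "<stdin>", line 16, in <module>
  File "<stdin>", line 15, in edge
    raise TypeError("expected non-empty vector for x")
TypeError: expected non-empty vector for x
```

```bash
r='' 
python3 -m inch '[{"slide":[0.8,-0.57,0.07],"angular":[0,0,0],"claw":1},{"slide":[0.8,-0.57,0.07],"angular":[0,0,0],"claw":1},{"slide":[0.8,-0.57,0.07],"angular":[0,0,0],"claw":1},{"slide":[0.8,-0.57,0.07],"angular":[0,0,0],"claw":1},{"slide":[0.8,-0.57,0.07],"angular":[0,0,0],"claw":1}]'
python3 -m inch '[{"slide":[0.8,-0.57,0.07],"angular":[0,0,0],"claw":1},{"slide":[0.8,-0.57,0.07],"angular":[0,0,0],"claw":1},{"slide":[0.8,-0.57,0.07],"angular":[0,0,0],"claw":1},{"slide":[0.8,-0.57,0.07],"angular":[0,0,0],"claw":1},{"slide":[0.8,-0.57,0.07],"angular":[0,0,0],"claw":1}]'
python3 -m inch '[{"slide":[0.14,-0.58,0.08],"angular":[0,0,0],"claw":1},{"slide":[0.14,-0.58,0.08],"angular":[0,0,0],"claw":1},{"slide":[0.14,-0.58,0.08],"angular":[0,0,0],"claw":1}]'
python3 -m inch '[{"slide":[0.14,-0.58,0.08],"angular":[0,0,-0.9],"claw":1},{"slide":[0.14,-0.58,0.08],"angular":[0,0,-0.9],"claw":1},{"slide":[0.14,-0.58,0.08],"angular":[0,0,-0.9],"claw":1},{"slide":[0.14,-0.58,0.08],"angular":[0,0,-0.9],"claw":1}]'
python3 -m inch '[{"slide":[0,0,0],"angular":[0,0,-0.9],"claw":1},{"slide":[0,0,0],"angular":[0,0,-0.9],"claw":1},{"slide":[0,0,0],"angular":[0,0,-0.9],"claw":1},{"slide":[0,0,0],"angular":[0,0,-0.9],"claw":1},{"slide":[0,0,0],"angular":[0,0,-0.9],"claw":1}]'
python3 go.py .471,.051,.08,-20.65 .471,.051,.034,-20.65
```

```text
time: 1.3
position: [0.3255, -0.4367, 0.2162]
tool_rot: [3.114, 0.41, 0.001]
ft_force: [1.1, 0.2, 1.1]
grip_width: 1.001
grip_force: 0.0
time: 1.8
position: [0.4819, -0.2474, 0.1989]
tool_rot: [3.114, 0.41, 0.001]
ft_force: [-0.0, -0.5, 1.4]
grip_width: 1.0
grip_force: 0.0
time: 2.1
position: [0.4769, -0.0989, 0.1785]
tool_rot: [3.115, 0.409, 0.001]
ft_force: [0.9, 0.2, 0.4]
grip_width: 1.002
grip_force: 0.0
time: 2.5
position: [0.4722, 0.0561, 0.1585]
tool_rot: [-2.923, -1.145, -0.001]
ft_force: [-0.3, -0.2, -0.2]
grip_width: 0.997
grip_force: 0.0
time: 3.0
position: [0.4735, 0.0478, 0.1587]
tool_rot: [2.593, 1.773, 0.0]
ft_force: [0.5, 0.9, 0.1]
grip_width: 1.002
grip_force: 0.0
t 3.0 p [0.4735 0.0478 0.1587] th -21.26 tilt [ 0. -0. -1.] f [0.5 0.9 0.1] w 1.002 g 0.0
slide [ 0.008 -0.014  0.315] rz -0.02
slide [ 0.008 -0.014  0.499] rz -0.02
```

```bash
python3 -m inch '[{"slide":[0.008,-0.014,0.2],"angular":[0,0,-0.02],"claw":1},{"slide":[0.008,-0.014,0.34],"angular":[0,0,-0.02],"claw":1},{"slide":[0.008,-0.014,0.42],"angular":[0,0,-0.02],"claw":1},{"slide":[0.008,-0.014,0.47],"angular":[0,0,-0.02],"claw":1},{"slide":[0.008,-0.014,0.495],"angular":[0,0,-0.02],"claw":1},{"slide":[0.008,-0.014,0.495],"angular":[0,0,-0.02],"claw":1}]' 30
python3 -m inch '[{"slide":[0,0,0],"angular":[0,0,0],"claw":-1},{"slide":[0,0,0],"angular":[0,0,0],"claw":-1},{"slide":[0,0,0],"angular":[0,0,0],"claw":-1},{"slide":[0,0,0],"angular":[0,0,0],"claw":-1},{"slide":[0,0,0],"angular":[0,0,0],"claw":-1},{"slide":[0,0,0],"angular":[0,0,0],"claw":-1},{"slide":[0,0,0],"angular":[0,0,0],"claw":-1},{"slide":[0,0,0],"angular":[0,0,0],"claw":-1}]' 30
python3 - <<'E'
from fit import *
im=ctrl.get_image("top"); np.savez("top1.npz",**im); p,a,b=frame_pose(im,[.52,.03,-.36]); print(p,np.degrees(p[2]),a,b)
save("t1.png",im["color"][120:280,220:380],3.5)
E
python3 go.py
```

```text
time: 3.6
position: [0.471, 0.0513, 0.0348]
tool_rot: [-2.581, -1.79, 0.0]
ft_force: [0.4, -0.2, 0.8]
grip_width: 0.999
grip_force: 0.0
time: 4.4
position: [0.4709, 0.0513, 0.0348]
tool_rot: [2.581, 1.792, -0.0]
ft_force: [-0.6, 0.7, -0.2]
grip_width: 0.358
grip_force: 0.0
[ 0.52511838  0.03042107 -0.37663239] -21.579446118016442 244 136
t 4.45 p [0.4709 0.0513 0.0348] th -20.46 tilt [-0. -0. -1.] f [0.3 0.9 0. ] w 0.31 g 0.0
```

View pics/t1.png

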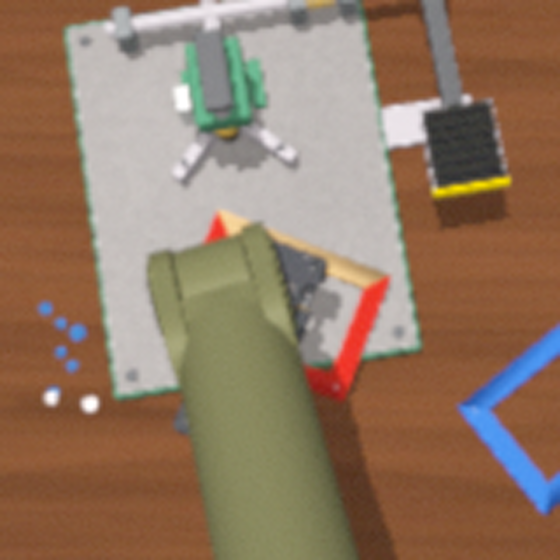

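The picture shows the open hand still closing on the red back rail, and the arm hides the rail's middle. The frame is otherwise undisturbed, with its first corner at about (222,215) in the crop. I let the fingers finish closing, then move to the pre-pose.

```bash
python3 -m inch '[{"slide":[0,0,0],"angular":[0,0,0],"claw":-1},{"slide":[0,0,0],"angular":[0,0,0],"claw":-1},{"slide":[0,0,0],"angular":[0,0,0],"claw":-1},{"slide":[0,0,0],"angular":[0,0,0],"claw":-1}]' 30
python3 go.py .5273,.076,.0348,-35 .5519,.0803,.0348,-35
```

```text
time: 4.85
position: [0.4708, 0.0513, 0.0348]
tool_rot: [-2.581, -1.792, 0.0]
ft_force: [-0.3, -0.2, -0.1]
grip_width: 0.228
grip_force: 30.0
t 4.85 p [0.4708 0.0513 0.0348] th -20.46 tilt [-0. -0. -1.] f [-0.3 -0.2 -0.1] w 0.228 g 30.0
slide [ 0.171  0.177 -0.   ] rz 0.485
slide [ 0.222  0.263 -0.   ] rz 0.485
```

```bash
python3 -m inch '[{"slide":[0.06,0.06,0],"angular":[0,0,0.16],"claw":-1},{"slide":[0.12,0.12,0],"angular":[0,0,0.33],"claw":-1},{"slide":[0.171,0.177,0],"angular":[0,0,0.485],"claw":-1},{"slide":[0.171,0.177,0],"angular":[0,0,0.485],"claw":-1},{"slide":[0.171,0.177,0],"angular":[0,0,0.485],"claw":-1}]'
python3 - <<'E'
from fit import *
for cam in("top","side"):
    im=ctrl.get_image(cam); np.savez(cam+"2.npz",**im); p,a,b=frame_pose(im,[.57,.04,-.61]); print(cam,p,np.degrees(p[2]),a,b,"first",w(p,(.065,.09)),"back",w(p,(-.055,0)))
E
python3 go.py .5519,.0803,.0348,-35
```

```text
time: 5.35
position: [0.5272, 0.0763, 0.0347]
tool_rot: [-2.784, -1.454, -0.0]
ft_force: [1.0, -0.6, 0.1]
grip_width: 0.222
grip_force: 30.0
top [ 0.57524401  0.04180018 -0.6413271 ] -36.745335953739435 171 154 first [0.68117202 0.07503054] back [0.53117237 0.07470444]
side [ 0.57272558  0.04935652 -0.62411294] -35.759037316852336 376 182 first [0.67806588 0.08440533] back [0.52809408 0.08149729]
t 5.45 p [0.5265 0.0757 0.0347] th -34.93 tilt [-0.001 -0.    -1.   ] f [ 0.5  1.3 -0.9] w 0.226 g 30.0
slide [ 0.073  0.073 -0.   ] rz 0.002
```

```bash
python3 -m inch '[{"slide":[0.025,0.025,0],"angular":[0,0,0],"claw":-1},{"slide":[0.05,0.05,0],"angular":[0,0,0],"claw":-1},{"slide":[0.06,0.06,0],"angular":[0,0,0],"claw":-1},{"slide":[0.062,0.062,0],"angular":[0,0,0],"claw":-1}]'
python3 -m inch '[{"slide":[0.004,0.004,0],"angular":[0,0,0],"claw":-1},{"slide":[0.006,0.006,0],"angular":[0,0,0],"claw":-1},{"slide":[0.006,0.006,0],"angular":[0,0,0],"claw":-1}]'
python3 -m inch '[{"slide":[0.003,0.003,0],"angular":[0,0,0],"claw":-1},{"slide":[0.006,0.006,0],"angular":[0,0,0],"claw":-1},{"slide":[0.006,0.006,0],"angular":[0,0,0],"claw":-1}]'
python3 go.py
```

```text
time: 5.85
position: [0.5491, 0.0793, 0.0347]
tool_rot: [2.787, 1.45, -0.0]
ft_force: [-1.1, -0.3, -0.6]
grip_width: 0.223
grip_force: 30.0
time: 6.15
position: [0.5509, 0.0801, 0.0347]
tool_rot: [2.787, 1.451, -0.0]
ft_force: [-1.1, -0.1, -0.2]
grip_width: 0.231
grip_force: 30.0
time: 6.45
position: [0.5513, 0.0802, 0.0347]
tool_rot: [-2.786, -1.45, 0.006]
ft_force: [-6.3, -1.2, 4.6]
grip_width: 0.226
grip_force: 30.0
t 6.45 p [0.5513 0.0802 0.0347] th -35.0 tilt [-0.004 -0.001 -1.   ] f [-6.3 -1.2  4.6] w 0.226 g 30.0
```

```bash
python3 -m inch '[{"slide":[0.004,0.004,0],"angular":[0,0,0],"claw":-1},{"slide":[0.006,0.006,0],"angular":[0,0,0],"claw":-1},{"slide":[0.006,0.006,0],"angular":[0,0,0],"claw":-1}]'
python3 go.py
```

```text
time: 6.75
position: [0.5514, 0.0802, 0.0347]
tool_rot: [-2.785, -1.45, 0.013]
ft_force: [-12.0, -2.2, 10.9]
grip_width: 0.224
grip_force: 30.0
t 6.75 p [0.5514 0.0802 0.0347] th -35.0 tilt [-0.008 -0.003 -1.   ] f [-12.   -2.2  10.9] w 0.224 g 30.0
```

```bash
python3 -m inch '[{"slide":[-0.004,-0.004,0],"angular":[0,0,0],"claw":-1},{"slide":[-0.006,-0.006,0],"angular":[0,0,0],"claw":-1},{"slide":[-0.006,-0.006,0],"angular":[0,0,0],"claw":-1},{"slide":[-0.006,-0.006,0],"angular":[0,0,0],"claw":0.1},{"slide":[-0.006,-0.006,0],"angular":[0,0,0],"claw":0.1},{"slide":[-0.006,-0.006,0],"angular":[0,0,0],"claw":0.1},{"slide":[-0.006,-0.006,0],"angular":[0,0,0],"claw":0.1},{"slide":[-0.006,-0.006,0],"angular":[0,0,0],"claw":0.1}]'
python3 -m inch '[{"slide":[0,0,-0.1],"angular":[0,0,0],"claw":0.1},{"slide":[0,0,-0.3],"angular":[0,0,0],"claw":0.1},{"slide":[0,0,-0.55],"angular":[0,0,0],"claw":0.1},{"slide":[0,0,-0.55],"angular":[0,0,0],"claw":0.1},{"slide":[0,0,-0.55],"angular":[0,0,0],"claw":0.1}]'
python3 go.py .56,-.14,.17,-35 .66,-.14,.17,-80 .66,-.14,.113,-80
```

```text
time: 7.55
position: [0.5533, 0.0805, 0.0349]
tool_rot: [2.787, 1.45, 0.001]
ft_force: [-0.3, 0.2, -0.4]
grip_width: 0.531
grip_force: 0.0
time: 8.05
position: [0.5549, 0.0808, 0.1751]
tool_rot: [2.784, 1.449, 0.008]
ft_force: [0.4, 0.8, -0.1]
grip_width: 0.55
grip_force: 0.0
t 8.05 p [0.5549 0.0808 0.1751] th -35.02 tilt [ 0.006 -0.    -1.   ] f [ 0.4  0.8 -0.1] w 0.55 g 0.0
slide [-0.712  0.523  0.02 ] rz -0.001
slide [-0.482  0.851  0.02 ] rz 1.499
slide [-0.482  0.851  0.248] rz 1.499
```

```bash
python3 -m inch '[{"slide":[-0.1,0.17,0],"angular":[0,0,0],"claw":-1},{"slide":[-0.29,0.51,0.02],"angular":[0,0,0],"claw":-1},{"slide":[-0.482,0.851,0.05],"angular":[0,0,0],"claw":-1},{"slide":[-0.482,0.851,0.1],"angular":[0,0,0],"claw":-1},{"slide":[-0.482,0.851,0.1],"angular":[0,0,0],"claw":-1},{"slide":[-0.482,0.851,0.1],"angular":[0,0,0],"claw":-1},{"slide":[-0.482,0.851,0.1],"angular":[0,0,0],"claw":-1},{"slide":[-0.482,0.851,0.1],"angular":[0,0,0],"claw":-1}]'
python3 - <<'E'
from fit import *
V=np.array([.7018,.0848])
for cam in("top","side"):
    im=ctrl.get_image(cam); np.savez(cam+"3.npz",**im); p,a,b=frame_pose(im,[.60,.05,-.61]); print(cam,p,np.degrees(p[2]),a,b,"first",w(p,(.065,.09))-V,"back",w(p,(-.055,0)))
save("t3.png",im["color"][150:300,220:380],3.5)
im=dict(np.load("top3.npz")); save("t3t.png",im["color"][110:260,220:400],4)
E
python3 go.py .66,-.14,.113,-35
```

```text
time: 8.85
position: [0.6574, -0.1384, 0.1458]
tool_rot: [-2.783, -1.452, 0.002]
ft_force: [0.2, 0.1, 0.2]
grip_width: 0.014
grip_force: 0.0
top [ 0.59616006  0.04740488 -0.609375  ] -34.914615856640225 575 231 first [-0.0008276  -0.00079767] back [0.55105974 0.07888441]
side [ 0.59647406  0.05237808 -0.61302238] -35.12359537108142 631 246 first [-0.00038081  0.00379299] back [0.55148885 0.08402189]
t 8.95 p [ 0.6579 -0.138   0.1471] th -34.84 tilt [-0.001  0.001 -1.   ] f [0.6 1.1 0.6] w 0.005 g 0.0
slide [-0.002  0.012  0.136] rz 0.005
```

View pics/t3t.png

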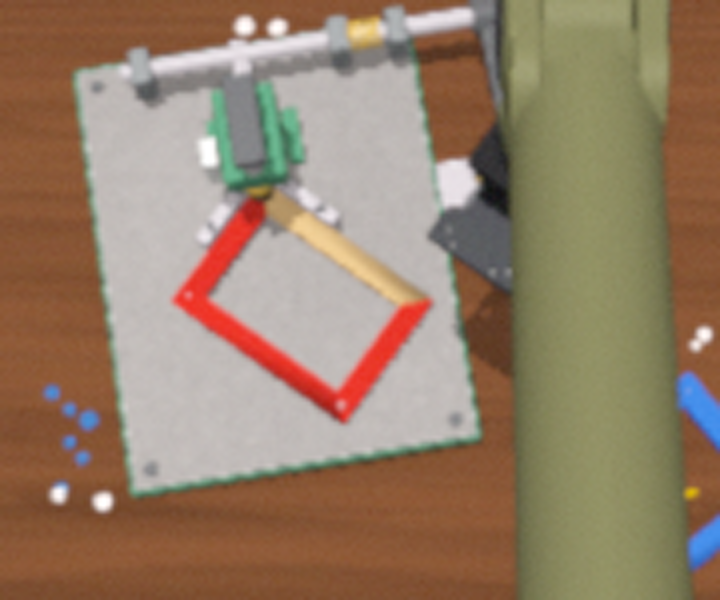

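View pics/t3.png

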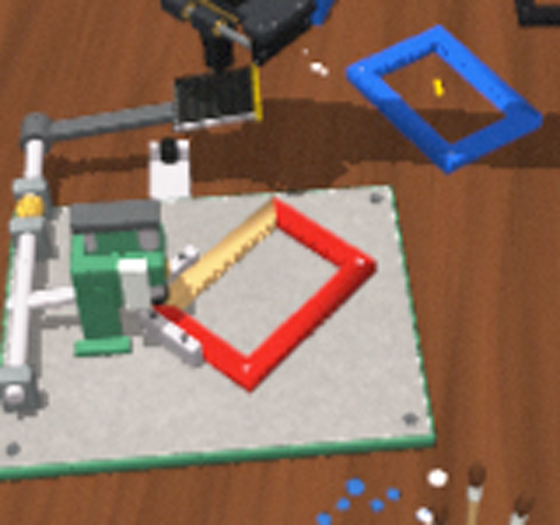

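Both pictures show the first corner seated. The outer sides lie flat on both fences at about (262,205) in the top crop, and the fit puts the corner within about 1 mm of the apex. Next I press the pedal.

```bash
python3 -m inch '[{"slide":[-0.005,0.02,0.1],"angular":[0,0,0],"claw":-1},{"slide":[-0.005,0.02,0.16],"angular":[0,0,0],"claw":-1},{"slide":[-0.005,0.02,0.21],"angular":[0,0,0],"claw":-1},{"slide":[-0.005,0.02,0.26],"angular":[0,0,0],"claw":-1},{"slide":[-0.005,0.02,0.31],"angular":[0,0,0],"claw":-1},{"slide":[-0.005,0.02,0.36],"angular":[0,0,0],"claw":-1},{"slide":[-0.005,0.02,0.37],"angular":[0,0,0],"claw":-1}]' 
python3 go.py
```

```text
time: 9.65
position: [0.6595, -0.144, 0.0566]
tool_rot: [-2.786, -1.451, 0.007]
ft_force: [-11.3, -0.1, 22.2]
grip_width: 0.004
grip_force: 11.7
t 9.65 p [ 0.6595 -0.144   0.0566] th -34.99 tilt [-0.005 -0.001 -1.   ] f [-11.3  -0.1  22.2] w 0.004 g 11.7
```

```bash
python3 -m inch '[{"slide":[0,0,0.006],"angular":[0,0,0],"claw":-1},{"slide":[0,0,0.01],"angular":[0,0,0],"claw":-1},{"slide":[0,0,0.01],"angular":[0,0,0],"claw":-1},{"slide":[0,0,0.01],"angular":[0,0,0],"claw":-1},{"slide":[0,0,0.01],"angular":[0,0,0],"claw":-1}]' 
python3 go.py
python3 - <<'E'
from fit import *
im=ctrl.get_image("side"); P=pts(im); x,y,z=[P[...,i] for i in range(3)]
c=im["color"].astype(int); dark=(c.max(-1)<70)
m=(x>.61)&(x<.72)&(y<-.1)&(y>-.19)&(z>.02)&(z<.075)&dark
print("tread",m.sum(),np.median(P[m],0)); save("s4.png",im["color"][130:300,200:400],3)
k=np.polyfit(x[m],z[m],1); print(k, np.polyval(k,.66))
E
```

```text
time: 10.15
position: [0.6596, -0.1441, 0.0565]
tool_rot: [2.786, 1.451, -0.007]
ft_force: [-14.1, 0.2, 24.1]
grip_width: 0.005
grip_force: 12.9
t 10.15 p [ 0.6596 -0.1441  0.0565] th -34.99 tilt [-0.004 -0.002 -1.   ] f [-14.1   0.2  24.1] w 0.005 g 12.9
tread 266 [ 0.66373923 -0.13218044  0.04880172]
[0.00766154 0.04411297] 0.049169590321148045
```

```bash
python3 -m inch '[{"slide":[0,0,0.01],"angular":[0,0,0],"claw":-1},{"slide":[0,0,0.02],"angular":[0,0,0],"claw":-1},{"slide":[0,0,0.024],"angular":[0,0,0],"claw":-1},{"slide":[0,0,0.024],"angular":[0,0,0],"claw":-1},{"slide":[0,0,0.024],"angular":[0,0,0],"claw":-1},{"slide":[0,0,0.024],"angular":[0,0,0],"claw":-1}]' 
python3 go.py
```

```text
time: 10.8
position: [0.6597, -0.144, 0.0554]
tool_rot: [2.785, 1.45, -0.008]
ft_force: [-25.0, 2.6, 47.5]
grip_width: 0.006
grip_force: 25.1
t 10.8 p [ 0.6597 -0.144   0.0554] th -35.0 tilt [-0.004 -0.004 -1.   ] f [-25.    2.6  47.5] w 0.006 g 25.1
```

View pics/s4.png

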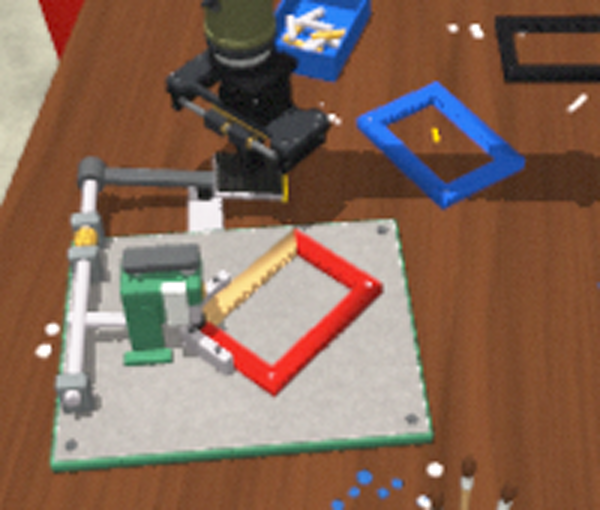

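The pedal is on its stop: z hardly moved while the force rose from 24 to 47 N, and the picture shows the tread down at (250,180). I let it up and return to the back rail.

```bash
python3 -m inch '[{"slide":[0,0,-0.1],"angular":[0,0,0],"claw":-1},{"slide":[0,0,-0.2],"angular":[0,0,0],"claw":-1},{"slide":[0,0,-0.35],"angular":[0,0,0],"claw":-1},{"slide":[0,0,-0.5],"angular":[0,0,0],"claw":-1},{"slide":[0,0,-0.5],"angular":[0,0,0],"claw":-1}]'
python3 go.py .552,.0803,.17,-35
```

```text
time: 11.3
position: [0.6649, -0.1433, 0.1781]
tool_rot: [2.78, 1.449, 0.013]
ft_force: [0.4, 0.4, 0.2]
grip_width: 0.004
grip_force: 0.0
t 11.3 p [ 0.6649 -0.1433  0.1781] th -34.95 tilt [ 0.011 -0.002 -1.   ] f [0.4 0.4 0.2] w 0.004 g 0.0
slide [ 0.474 -0.883  0.032] rz 0.002
```

```bash
python3 -m inch '[{"slide":[0.1,-0.18,0],"angular":[0,0,0],"claw":0.1},{"slide":[0.28,-0.52,0.02],"angular":[0,0,0],"claw":0.1},{"slide":[0.474,-0.883,0.032],"angular":[0,0,0],"claw":0.1},{"slide":[0.474,-0.883,0.032],"angular":[0,0,0],"claw":0.1},{"slide":[0.474,-0.883,0.032],"angular":[0,0,0],"claw":0.1},{"slide":[0.474,-0.883,0.032],"angular":[0,0,0],"claw":0.1},{"slide":[0.474,-0.883,0.032],"angular":[0,0,0],"claw":0.1}]'
python3 go.py .5513,.0802,.0348,-35
```

```text
time: 12.0
position: [0.5476, 0.0814, 0.163]
tool_rot: [2.783, 1.456, -0.001]
ft_force: [0.5, -0.5, -0.2]
grip_width: 0.514
grip_force: 0.0
t 12.0 p [0.5476 0.0814 0.163 ] th -34.76 tilt [-0.    -0.001 -1.   ] f [ 0.5 -0.5 -0.2] w 0.514 g 0.0
slide [0.004 0.015 0.513] rz 0.008
```

```bash
python3 -m inch '[{"slide":[0.004,0.015,0.2],"angular":[0,0,0.008],"claw":0.1},{"slide":[0.004,0.015,0.36],"angular":[0,0,0.008],"claw":0.1},{"slide":[0.004,0.015,0.46],"angular":[0,0,0.008],"claw":0.1},{"slide":[0.004,0.015,0.51],"angular":[0,0,0.008],"claw":0.1},{"slide":[0.004,0.015,0.513],"angular":[0,0,0.008],"claw":0.1},{"slide":[0.004,0.015,0.513],"angular":[0,0,0.008],"claw":0.1}]'
python3 go.py
python3 -m inch '[{"slide":[0,0,0],"angular":[0,0,0],"claw":-1},{"slide":[0,0,0],"angular":[0,0,0],"claw":-1},{"slide":[0,0,0],"angular":[0,0,0],"claw":-1},{"slide":[0,0,0],"angular":[0,0,0],"claw":-1},{"slide":[0,0,0],"angular":[0,0,0],"claw":-1},{"slide":[0,0,0],"angular":[0,0,0],"claw":-1},{"slide":[0,0,0],"angular":[0,0,0],"claw":-1},{"slide":[0,0,0],"angular":[0,0,0],"claw":-1}]' 30
python3 go.py
```

```text
time: 12.6
position: [0.5533, 0.0778, 0.0359]
tool_rot: [2.79, 1.443, 0.002]
ft_force: [0.1, 0.9, 0.4]
grip_width: 0.554
grip_force: 0.0
t 12.6 p [0.5533 0.0778 0.0359] th -35.3 tilt [ 0.001  0.    -1.   ] f [0.1 0.9 0.4] w 0.554 g 0.0
time: 13.4
position: [0.5509, 0.0794, 0.0354]
tool_rot: [-2.787, -1.445, 0.004]
ft_force: [-4.8, 1.1, 5.2]
grip_width: 0.227
grip_force: 30.0
t 13.4 p [0.5509 0.0794 0.0354] th -35.18 tilt [-0.003  0.    -1.   ] f [-4.8  1.1  5.2] w 0.227 g 30.0
```

```bash
python3 -m inch '[{"slide":[-0.02,-0.02,0],"angular":[0,0,0],"claw":-1},{"slide":[-0.08,-0.08,0],"angular":[0,0,0],"claw":-1},{"slide":[-0.15,-0.15,0],"angular":[0,0,0],"claw":-1},{"slide":[-0.21,-0.21,-0.01],"angular":[0,0,0],"claw":-1},{"slide":[-0.21,-0.21,-0.012],"angular":[0,0,0],"claw":-1}]'
python3 -m inch '[{"slide":[0,0,0],"angular":[0,0,-0.25],"claw":-1},{"slide":[0,0,0],"angular":[0,0,-0.5],"claw":-1},{"slide":[0,0,0],"angular":[0,0,-0.75],"claw":-1},{"slide":[0,0,0],"angular":[0,0,-1],"claw":-1},{"slide":[0,0,0],"angular":[0,0,-1],"claw":-1}]'
python3 -m inch '[{"slide":[0,0,0],"angular":[0,0,-0.25],"claw":-1},{"slide":[0,0,0],"angular":[0,0,-0.5],"claw":-1},{"slide":[0,0,0],"angular":[0,0,-0.75],"claw":-1},{"slide":[0,0,0],"angular":[0,0,-1],"claw":-1},{"slide":[0,0,0],"angular":[0,0,-1],"claw":-1}]'
python3 -m inch '[{"slide":[0,0,0],"angular":[0,0,-0.25],"claw":-1},{"slide":[0,0,0],"angular":[0,0,-0.5],"claw":-1},{"slide":[0,0,0],"angular":[0,0,-0.75],"claw":-1},{"slide":[0,0,0],"angular":[0,0,-1],"claw":-1},{"slide":[0,0,0],"angular":[0,0,-1],"claw":-1}]'
python3 - <<'E'
from fit import *
im=ctrl.get_image("top"); p,a,b=frame_pose(im,[.51,.12,.96]); print(p,np.degrees(p[2]),a,b); save("t5.png",im["color"][110:280,200:400],3.5)
E
python3 go.py .5342,.0341,.0348,55
```

```text
time: 13.9
position: [0.4755, 0.0643, 0.0372]
tool_rot: [2.789, 1.444, -0.007]
ft_force: [-0.3, -0.4, -2.0]
grip_width: 0.224
grip_force: 30.0
time: 14.4
position: [0.4793, 0.0654, 0.0379]
tool_rot: [-2.321, -2.117, 0.0]
ft_force: [-0.3, -0.1, -1.9]
grip_width: 0.225
grip_force: 30.0
time: 14.9
position: [0.4792, 0.0655, 0.0379]
tool_rot: [-1.697, -2.644, 0.0]
ft_force: [-0.5, -0.0, -2.0]
grip_width: 0.227
grip_force: 30.0
time: 15.4
position: [0.4792, 0.0655, 0.038]
tool_rot: [-0.958, -2.992, -0.0]
ft_force: [-0.3, -0.7, -2.7]
grip_width: 0.226
grip_force: 30.0
[0.50967696 0.11058121 0.95906873] 54.95059020916018 210 109
t 15.45 p [0.4793 0.0655 0.038 ] th 54.37 tilt [ 0.  0. -1.] f [ 0.6  0.2 -2.5] w 0.225 g 30.0
slide [-0.252  0.026  0.013] rz -0.021
```

View pics/t5.png

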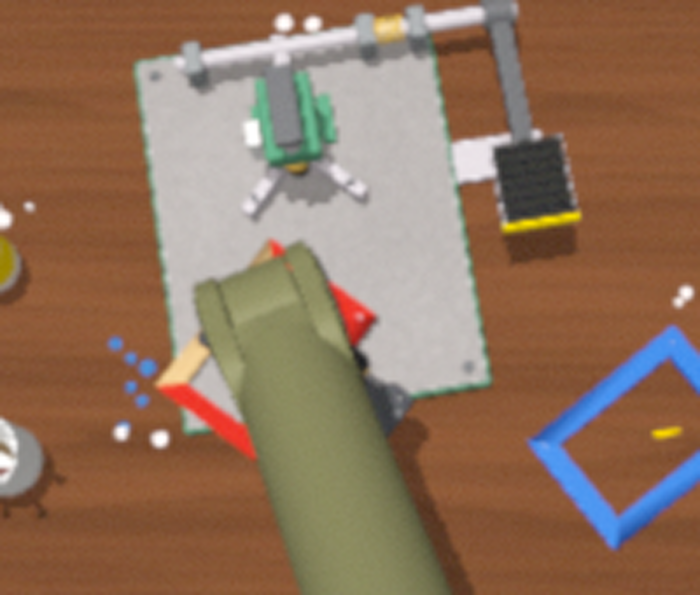

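The top crop shows the quarter turn done. The second corner is at about (272,243), pointing at the vee near (297,165), and the pedal is up. On to the pre-pose and insertion.

```bash
python3 -m inch '[{"slide":[-0.08,0.008,0],"angular":[0,0,-0.02],"claw":-1},{"slide":[-0.16,0.016,0],"angular":[0,0,-0.02],"claw":-1},{"slide":[-0.252,0.026,0],"angular":[0,0,-0.02],"claw":-1},{"slide":[-0.252,0.026,0.008],"angular":[0,0,-0.02],"claw":-1},{"slide":[-0.252,0.026,0.012],"angular":[0,0,-0.02],"claw":-1},{"slide":[-0.252,0.026,0.012],"angular":[0,0,-0.02],"claw":-1}]'
python3 - <<'E'
from fit import *
for cam in("top","side"):
    im=ctrl.get_image(cam); p,a,b=frame_pose(im,[.574,.08,.96]); print(cam,p,np.degrees(p[2]),a,b,"second",w(p,(.065,-.09)),"back",w(p,(-.055,0)))
E
python3 go.py .5588,.0384,.0348,54.95
```

```text
time: 16.05
position: [0.5346, 0.0346, 0.0354]
tool_rot: [0.938, 2.997, -0.0]
ft_force: [1.0, -0.5, 0.5]
grip_width: 0.222
grip_force: 30.0
top [0.56484449 0.08073245 0.98068354] 56.18902801844773 184 97 second [0.67579306 0.08465859] back [0.53423948 0.03503417]
side [0.56351273 0.08407427 0.95226588] 54.56081566625088 461 311 second [0.67452807 0.08484635] back [0.53162162 0.03926404]
t 16.15 p [0.5343 0.0349 0.0354] th 55.32 tilt [ 0.001 -0.001 -1.   ] f [ 0.4 -1.   1.3] w 0.225 g 30.0
slide [-0.073  0.067  0.002] rz 0.012
```

```bash
python3 -m inch '[{"slide":[-0.025,0.025,0],"angular":[0,0,0.006],"claw":-1},{"slide":[-0.05,0.05,0],"angular":[0,0,0.006],"claw":-1},{"slide":[-0.06,0.058,0],"angular":[0,0,0.006],"claw":-1},{"slide":[-0.062,0.06,0],"angular":[0,0,0.006],"claw":-1}]'
python3 -m inch '[{"slide":[-0.004,0.004,0],"angular":[0,0,0],"claw":-1},{"slide":[-0.006,0.006,0],"angular":[0,0,0],"claw":-1},{"slide":[-0.006,0.006,0],"angular":[0,0,0],"claw":-1}]'
python3 -m inch '[{"slide":[-0.003,0.003,0],"angular":[0,0,0],"claw":-1},{"slide":[-0.006,0.006,0],"angular":[0,0,0],"claw":-1},{"slide":[-0.006,0.006,0],"angular":[0,0,0],"claw":-1}]'
python3 go.py .5588,.0384,.0348,54.95
```

```text
time: 16.55
position: [0.5534, 0.0389, 0.0354]
tool_rot: [-0.938, -2.993, 0.004]
ft_force: [-8.7, -0.7, 10.9]
grip_width: 0.226
grip_force: 30.0
time: 16.85
position: [0.5541, 0.0389, 0.0354]
tool_rot: [-0.938, -2.992, 0.007]
ft_force: [-9.4, -1.6, 11.6]
grip_width: 0.225
grip_force: 30.0
time: 17.15
position: [0.5577, 0.0395, 0.0354]
tool_rot: [-0.938, -2.995, 0.004]
ft_force: [-5.9, -1.6, 8.8]
grip_width: 0.226
grip_force: 30.0
t 17.15 p [0.5577 0.0395 0.0354] th 55.22 tilt [-0.004 -0.001 -1.   ] f [-5.9 -1.6  8.8] w 0.226 g 30.0
slide [-0.006 -0.001  0.002] rz 0.009
```

```bash
python3 -m inch '[{"slide":[-0.003,0.003,0],"angular":[0,0,0],"claw":-1},{"slide":[-0.006,0.006,0],"angular":[0,0,0],"claw":-1},{"slide":[-0.006,0.006,0],"angular":[0,0,0],"claw":-1}]'
python3 -m inch '[{"slide":[-0.003,0.003,0],"angular":[0,0,0],"claw":-1},{"slide":[-0.006,0.006,0],"angular":[0,0,0],"claw":-1},{"slide":[-0.006,0.006,0],"angular":[0,0,0],"claw":-1}]'
python3 go.py
```

```text
time: 17.45
position: [0.5591, 0.0397, 0.0354]
tool_rot: [-0.937, -2.993, 0.005]
ft_force: [-6.6, -1.3, 9.5]
grip_width: 0.223
grip_force: 30.0
time: 17.75
position: [0.5593, 0.0397, 0.0354]
tool_rot: [-0.937, -2.99, 0.009]
ft_force: [-14.0, -1.9, 16.5]
grip_width: 0.23
grip_force: 30.1
t 17.75 p [0.5593 0.0397 0.0354] th 55.22 tilt [-0.01  -0.003 -1.   ] f [-14.   -1.9  16.5] w 0.23 g 30.1
```

```bash
python3 -m inch '[{"slide":[0.004,-0.004,0],"angular":[0,0,0],"claw":-1},{"slide":[0.007,-0.007,0],"angular":[0,0,0],"claw":-1},{"slide":[0.007,-0.007,0],"angular":[0,0,0],"claw":-1},{"slide":[0.007,-0.007,0],"angular":[0,0,0],"claw":0.1},{"slide":[0.007,-0.007,0],"angular":[0,0,0],"claw":0.1},{"slide":[0.007,-0.007,0],"angular":[0,0,0],"claw":0.1},{"slide":[0.007,-0.007,0],"angular":[0,0,0],"claw":0.1},{"slide":[0.007,-0.007,0],"angular":[0,0,0],"claw":0.1}]'
python3 -m inch '[{"slide":[0,0,-0.1],"angular":[0,0,0],"claw":0.1},{"slide":[0,0,-0.3],"angular":[0,0,0],"claw":0.1},{"slide":[0,0,-0.55],"angular":[0,0,0],"claw":0.1},{"slide":[0,0,-0.55],"angular":[0,0,0],"claw":0.1},{"slide":[0,0,-0.55],"angular":[0,0,0],"claw":0.1}]'
python3 go.py .662,-.142,.15,55
```

```text
time: 18.55
position: [0.5616, 0.0392, 0.035]
tool_rot: [-0.94, -2.997, -0.0]
ft_force: [0.1, -0.7, 0.3]
grip_width: 0.53
grip_force: 0.0
time: 19.05
position: [0.5633, 0.0394, 0.1751]
tool_rot: [0.939, 2.993, 0.001]
ft_force: [0.2, -0.1, -0.7]
grip_width: 0.551
grip_force: 0.0
t 19.05 p [0.5633 0.0394 0.1751] th 55.16 tilt [ 0.005 -0.001 -1.   ] f [ 0.2 -0.1 -0.7] w 0.551 g 0.0
slide [-0.739 -0.37   0.1  ] rz 0.005
```

```bash
python3 -m inch '[{"slide":[-0.18,-0.09,0],"angular":[0,0,0],"claw":-1},{"slide":[-0.45,-0.22,0.02],"angular":[0,0,0],"claw":-1},{"slide":[-0.739,-0.37,0.05],"angular":[0,0,0],"claw":-1},{"slide":[-0.739,-0.37,0.1],"angular":[0,0,0],"claw":-1},{"slide":[-0.739,-0.37,0.1],"angular":[0,0,0],"claw":-1},{"slide":[-0.739,-0.37,0.1],"angular":[0,0,0],"claw":-1},{"slide":[-0.739,-0.37,0.1],"angular":[0,0,0],"claw":-1},{"slide":[-0.739,-0.37,0.1],"angular":[0,0,0],"claw":-1}]'
python3 - <<'E'
from fit import *
V=np.array([.7018,.0848])
for cam in("top","side"):
    im=ctrl.get_image(cam); np.savez(cam+"6.npz",**im); p,a,b=frame_pose(im,[.59,.085,.96]); print(cam,p,np.degrees(p[2]),a,b,"second",w(p,(.065,-.09))-V,"back",w(p,(-.055,0)))
im=dict(np.load("top6.npz")); save("t6t.png",im["color"][110:260,220:400],4)
E
python3 go.py .662,-.142,.056,55
```

```text
time: 19.85
position: [0.66, -0.1394, 0.1476]
tool_rot: [-0.935, -2.999, -0.001]
ft_force: [0.1, 0.6, 1.1]
grip_width: 0.018
grip_force: 0.0
top [0.58740346 0.08485272 0.9667913 ] 55.39306088253839 563 261 second [-0.00340414  0.00243721] back [0.55616657 0.03958401]
side [0.58738411 0.08929215 0.95952291] 54.97661289543579 662 266 second [-0.00340908  0.00606984] back [0.55581902 0.04425167]
t 19.95 p [ 0.6603 -0.1401  0.1482] th 55.34 tilt [ 0.001 -0.    -1.   ] f [-0.2 -0.  -0. ] w 0.006 g 0.0
slide [-0.01  -0.002  0.369] rz 0.011
```

View pics/t6t.png

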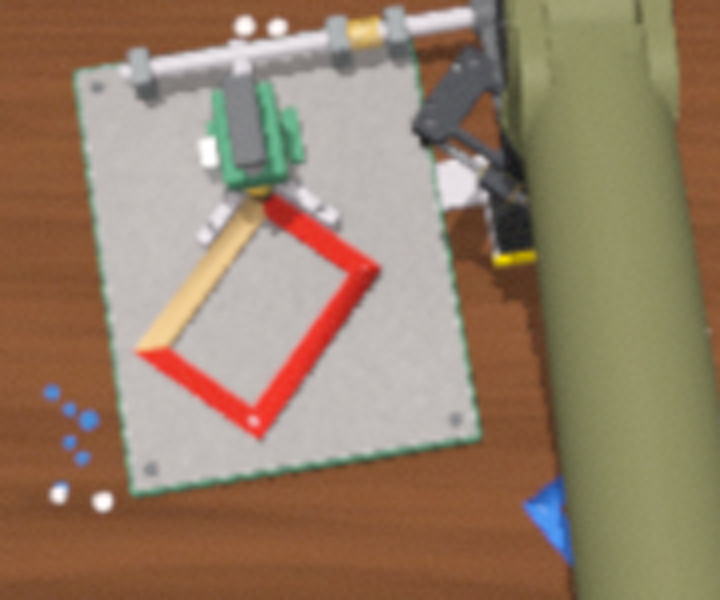

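```bash
python3 - <<'E'
from fit import *
J=np.radians(10); rows=[]
for n in("3","6"):
    r=[]
    for cam in("top","side"):
        im=dict(np.load(cam+n+".npz")); V=np.array([.7018,.0848])
        e=lambda a,l:np.r_[V+l*np.array([np.cos(a),np.sin(a)]),.036]
        L=[e(J+np.pi-np.pi/4,.12),e(J,0),e(J+np.pi+np.pi/4,.12)]
        q=px(im,L); c=q[1]+[0,8 if cam=="top" else 0]; 
        if cam=="side": c=q[1]+[12,0]
        M=np.float32([[8,0,200-8*c[0]],[0,8,150-8*c[1]]])
        o=cv2.warpAffine(im["color"],M,(400,300),flags=cv2.INTER_CUBIC)
        cv2.polylines(o,[np.int32(np.c_[q,np.ones(3)]@M.T)],False,(0,255,255),1); r.append(o)
    rows.append(np.hstack(r))
save("cmp.png",np.vstack(rows))
E
```

```text
(no output)
```

View pics/cmp.png

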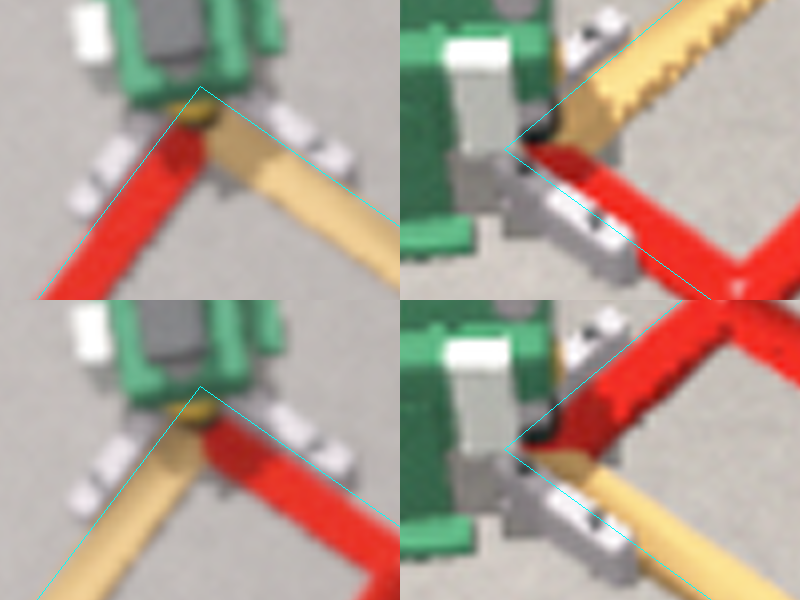

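The second corner is not quite home. In the lower panels the red rail stands about 1 px (~3 mm) off the right fence, while the first corner in the upper panels touches it. The fit agrees, so the rail slipped in the grip. I go back, regrip harder and push along the rail into that fence.

```bash
python3 -m inch '[{"slide":[0.2,0.1,-0.08],"angular":[0,0,0.01],"claw":0.1},{"slide":[0.45,0.22,-0.1],"angular":[0,0,0.01],"claw":0.1},{"slide":[0.729,0.365,-0.1],"angular":[0,0,0.01],"claw":0.1},{"slide":[0.729,0.365,-0.1],"angular":[0,0,0.01],"claw":0.1},{"slide":[0.729,0.365,-0.1],"angular":[0,0,0.01],"claw":0.1},{"slide":[0.729,0.365,-0.1],"angular":[0,0,0.01],"claw":0.1},{"slide":[0.729,0.365,-0.1],"angular":[0,0,0.01],"claw":0.1},{"slide":[0.729,0.365,-0.1],"angular":[0,0,0.01],"claw":0.1}]'
python3 go.py .5582,.0405,.0365,55
```

```text
time: 20.75
position: [0.5636, 0.0347, 0.1725]
tool_rot: [0.952, 2.994, -0.001]
ft_force: [-0.6, 0.4, -0.5]
grip_width: 0.534
grip_force: 0.0
t 20.75 p [0.5636 0.0347 0.1725] th 54.72 tilt [ 0.    -0.001 -1.   ] f [-0.6  0.4 -0.5] w 0.534 g 0.0
slide [0.031 0.006 0.544] rz -0.009
```

```bash
python3 -m inch '[{"slide":[0.025,0.006,0.2],"angular":[0,0,-0.009],"claw":0.1},{"slide":[0.025,0.006,0.36],"angular":[0,0,-0.009],"claw":0.1},{"slide":[0.025,0.006,0.48],"angular":[0,0,-0.009],"claw":0.1},{"slide":[0.025,0.006,0.535],"angular":[0,0,-0.009],"claw":0.1},{"slide":[0.025,0.006,0.541],"angular":[0,0,-0.009],"claw":0.1},{"slide":[0.025,0.006,0.541],"angular":[0,0,-0.009],"claw":0.1}]'
python3 go.py
python3 -m inch '[{"slide":[0,0,0],"angular":[0,0,0],"claw":-1},{"slide":[0,0,0],"angular":[0,0,0],"claw":-1},{"slide":[0,0,0],"angular":[0,0,0],"claw":-1},{"slide":[0,0,0],"angular":[0,0,0],"claw":-1},{"slide":[0,0,0],"angular":[0,0,0],"claw":-1},{"slide":[0,0,0],"angular":[0,0,0],"claw":-1},{"slide":[0,0,0],"angular":[0,0,0],"claw":-1},{"slide":[0,0,0],"angular":[0,0,0],"claw":-1}]' 55
python3 go.py
```

```text
time: 21.35
position: [0.5597, 0.0413, 0.0381]
tool_rot: [0.942, 2.996, 0.001]
ft_force: [-0.7, -0.8, 1.2]
grip_width: 0.546
grip_force: 0.0
t 21.35 p [0.5597 0.0413 0.0381] th 55.09 tilt [ 0.001  0.    -1.   ] f [-0.7 -0.8  1.2] w 0.546 g 0.0
time: 22.15
position: [0.5583, 0.0405, 0.0378]
tool_rot: [-0.941, -2.997, 0.004]
ft_force: [-3.7, -3.0, 5.3]
grip_width: 0.22
grip_force: 55.0
t 22.15 p [0.5583 0.0405 0.0378] th 55.13 tilt [-0.001 -0.002 -1.   ] f [-3.7 -3.   5.3] w 0.22 g 55.0
```

```bash
for i in 1; do :; done
python3 -m inch '[{"slide":[-0.004,0,0],"angular":[0,0,0],"claw":-1},{"slide":[-0.008,0,0],"angular":[0,0,0],"claw":-1},{"slide":[-0.008,0,0],"angular":[0,0,0],"claw":-1}]' | sed -n 2,4p
python3 -m inch '[{"slide":[-0.004,0,0],"angular":[0,0,0],"claw":-1},{"slide":[-0.008,0,0],"angular":[0,0,0],"claw":-1},{"slide":[-0.008,0,0],"angular":[0,0,0],"claw":-1}]' | sed -n 2,4p
python3 -m inch '[{"slide":[-0.004,0,0],"angular":[0,0,0],"claw":-1},{"slide":[-0.008,0,0],"angular":[0,0,0],"claw":-1},{"slide":[-0.008,0,0],"angular":[0,0,0],"claw":-1}]' | sed -n 2,4p
python3 go.py
```

```text
position: [0.5584, 0.0404, 0.0377]
tool_rot: [-0.939, -2.994, 0.004]
ft_force: [-7.6, -1.4, 9.0]
position: [0.5585, 0.0404, 0.0377]
tool_rot: [-0.937, -2.991, 0.005]
ft_force: [-11.7, 0.9, 14.8]
position: [0.5585, 0.0403, 0.0377]
tool_rot: [-0.935, -2.988, 0.005]
ft_force: [-15.8, 1.7, 17.2]
t 23.05 p [0.5585 0.0403 0.0377] th 55.24 tilt [-0.011 -0.    -1.   ] f [-15.8   1.7  17.2] w 0.222 g 55.0
```

Pushing horizontally also presses the frame down (fz is about equal to the push), so friction on the plate is jamming it. I relieve the downforce by raising the tool slightly while keeping the push.

```bash
python3 -m inch '[{"slide":[0,0,-0.004],"angular":[0,0,0],"claw":-1},{"slide":[0,0,-0.006],"angular":[0,0,0],"claw":-1},{"slide":[0,0,-0.006],"angular":[0,0,0],"claw":-1}]' | sed -n 2,4p
python3 -m inch '[{"slide":[0,0,-0.004],"angular":[0,0,0],"claw":-1},{"slide":[0,0,-0.006],"angular":[0,0,0],"claw":-1},{"slide":[0,0,-0.006],"angular":[0,0,0],"claw":-1}]' | sed -n 2,4p
python3 go.py
```

```text
position: [0.5607, 0.0389, 0.0378]
tool_rot: [-0.938, -2.993, 0.002]
ft_force: [-6.2, 0.7, 0.6]
position: [0.5607, 0.0389, 0.0389]
tool_rot: [-0.938, -2.992, 0.002]
ft_force: [-4.8, 2.5, -2.9]
t 23.65 p [0.5607 0.0389 0.0389] th 55.19 tilt [-0.006  0.001 -1.   ] f [-4.8  2.5 -2.9] w 0.219 g 55.0
```

It broke free, slid 2.6 mm and now stops with the force exactly normal to the right fence. I nudge it towards the left fence as well, lower and release.

```bash
python3 -m inch '[{"slide":[0,0.004,0],"angular":[0,0,0],"claw":-1},{"slide":[0,0.008,0],"angular":[0,0,0],"claw":-1},{"slide":[0,0.008,0],"angular":[0,0,0],"claw":-1}]' | sed -n 2,4p
python3 -m inch '[{"slide":[0,0.004,0],"angular":[0,0,0],"claw":-1},{"slide":[0,0.008,0],"angular":[0,0,0],"claw":-1},{"slide":[0,0.008,0],"angular":[0,0,0],"claw":-1}]' | sed -n 2,4p
python3 go.py
```

```text
position: [0.5608, 0.0391, 0.0384]
tool_rot: [-0.939, -2.99, 0.006]
ft_force: [-7.0, -0.7, -1.6]
position: [0.5608, 0.0393, 0.038]
tool_rot: [-0.939, -2.988, 0.011]
ft_force: [-10.8, -3.3, 0.7]
t 24.25 p [0.5608 0.0393 0.038 ] th 55.1 tilt [-0.011 -0.004 -1.   ] f [-10.8  -3.3   0.7] w 0.222 g 55.0
```

```bash
python3 -m inch '[{"slide":[0.003,-0.004,0.002],"angular":[0,0,0],"claw":-1},{"slide":[0.006,-0.008,0.003],"angular":[0,0,0],"claw":-1},{"slide":[0.006,-0.008,0.003],"angular":[0,0,0],"claw":-1},{"slide":[0.006,-0.008,0.003],"angular":[0,0,0],"claw":0.1},{"slide":[0.006,-0.008,0.003],"angular":[0,0,0],"claw":0.1},{"slide":[0.006,-0.008,0.003],"angular":[0,0,0],"claw":0.1},{"slide":[0.006,-0.008,0.003],"angular":[0,0,0],"claw":0.1},{"slide":[0.006,-0.008,0.003],"angular":[0,0,0],"claw":0.1}]'
python3 -m inch '[{"slide":[0,0,-0.1],"angular":[0,0,0],"claw":0.1},{"slide":[0,0,-0.3],"angular":[0,0,0],"claw":0.1},{"slide":[0,0,-0.55],"angular":[0,0,0],"claw":0.1},{"slide":[0,0,-0.55],"angular":[0,0,0],"claw":0.1},{"slide":[0,0,-0.55],"angular":[0,0,0],"claw":0.1}]'
python3 go.py .661,-.141,.148,55
```

```text
time: 25.05
position: [0.5641, 0.0408, 0.0399]
tool_rot: [0.941, 2.996, 0.001]
ft_force: [0.1, 0.0, -0.3]
grip_width: 0.527
grip_force: 0.0
time: 25.55
position: [0.5654, 0.041, 0.1798]
tool_rot: [0.939, 2.992, 0.002]
ft_force: [0.3, -0.3, -0.7]
grip_width: 0.55
grip_force: 0.0
t 25.55 p [0.5654 0.041  0.1798] th 55.14 tilt [ 0.006 -0.001 -1.   ] f [ 0.3 -0.3 -0.7] w 0.55 g 0.0
slide [-0.73  -0.379  0.127] rz 0.005
```

```bash
python3 -m inch '[{"slide":[-0.18,-0.09,0],"angular":[0,0,0],"claw":-1},{"slide":[-0.45,-0.22,0.02],"angular":[0,0,0],"claw":-1},{"slide":[-0.73,-0.379,0.05],"angular":[0,0,0],"claw":-1},{"slide":[-0.73,-0.379,0.12],"angular":[0,0,0],"claw":-1},{"slide":[-0.73,-0.379,0.12],"angular":[0,0,0],"claw":-1},{"slide":[-0.73,-0.379,0.12],"angular":[0,0,0],"claw":-1},{"slide":[-0.73,-0.379,0.12],"angular":[0,0,0],"claw":-1},{"slide":[-0.73,-0.379,0.12],"angular":[0,0,0],"claw":-1}]'
cat > gap.py <<'E'
from fit import *
# outer edges of frame near each fence, sub-pixel, from colour along lines perpendicular to the fence, relative to assumed vee
import sys
J=np.radians(10); V=np.array([.7018,.0848])
def run(n):
    for cam in("top","side"):
        im=dict(np.load(cam+n+".npz")); c=im["color"].astype(np.float32); sat=(c.max(-1)-c.min(-1))
        o=[]
        for sg in(1,-1):
            t=np.array([np.cos(J+np.pi-sg*np.pi/4),np.sin(J+np.pi-sg*np.pi/4)]); nrm=np.array([np.cos(J+sg*np.pi/4),np.sin(J+sg*np.pi/4)])
            e=[]
            for l in np.arange(.086,.115,.002):
                d=np.arange(-.010,.012,.0005); X=np.c_[V+l*t+d[:,None]*nrm,np.full(len(d),.036)]
                q=px(im,X).astype(np.float32); s=cv2.remap(sat,q[:,0].reshape(1,-1),q[:,1].reshape(1,-1),cv2.INTER_LINEAR)[0]
                h=(s[:6].mean()+s[-6:].mean())/2; k=np.argmax(s<h); e.append(d[k])
            o.append(np.median(e)*1000)
        print(n,cam,"edge past assumed fence line, mm  +y:",round(o[0],2)," -y:",round(o[1],2))
for n in sys.argv[1:]: run(n)
E
python3 - <<'E'
from fit import *
V=np.array([.7018,.0848])
for cam in("top","side"):
    im=ctrl.get_image(cam); np.savez(cam+"7.npz",**im); p,a,b=frame_pose(im,[.59,.085,.96]); print(cam,p,np.degrees(p[2]),a,b,"second",w(p,(.065,-.09))-V,"back",w(p,(-.055,0)))
E
python3 gap.py 3 6 7; python3 go.py .661,-.141,.056,55
```

```text
time: 26.35
position: [0.6589, -0.1384, 0.1474]
tool_rot: [-0.935, -2.999, -0.001]
ft_force: [0.3, 0.6, 0.6]
grip_width: 0.015
grip_force: 0.0
top [0.59015991 0.08361467 0.96533   ] 55.30933496295325 560 252 second [-0.00064432  0.00103696] back [0.55885691 0.03839165]
side [0.58987455 0.08811313 0.95343692] 54.627911507426475 648 261 second [-0.00091109  0.00421521] back [0.55803593 0.04326559]
3 top edge past assumed fence line, mm  +y: -0.5  -y: -0.5
3 side edge past assumed fence line, mm  +y: 6.5  -y: 1.5
6 top edge past assumed fence line, mm  +y: 0.5  -y: -2.5
6 side edge past assumed fence line, mm  +y: 6.0  -y: -1.0
7 top edge past assumed fence line, mm  +y: 1.0  -y: 0.0
7 side edge past assumed fence line, mm  +y: 6.5  -y: 1.5
t 26.45 p [ 0.6592 -0.1392  0.1479] th 55.32 tilt [ 0.001 -0.    -1.   ] f [-0.4 -0.3 -0.4] w 0.004 g 0.0
slide [-0.01  -0.002  0.368] rz 0.011
```

The two home positions now agree: the edge offsets are identical in the side view and within 1.5 mm in the top view. I press the pedal, hold and release.

```bash
python3 -m inch '[{"slide":[-0.01,0,0.1],"angular":[0,0,0],"claw":-1},{"slide":[-0.01,0,0.16],"angular":[0,0,0],"claw":-1},{"slide":[-0.01,0,0.21],"angular":[0,0,0],"claw":-1},{"slide":[-0.01,0,0.26],"angular":[0,0,0],"claw":-1},{"slide":[-0.01,0,0.31],"angular":[0,0,0],"claw":-1},{"slide":[-0.01,0,0.36],"angular":[0,0,0],"claw":-1},{"slide":[-0.01,0,0.38],"angular":[0,0,0],"claw":-1}]' 
python3 -m inch '[{"slide":[0,0,0.01],"angular":[0,0,0],"claw":-1},{"slide":[0,0,0.02],"angular":[0,0,0],"claw":-1},{"slide":[0,0,0.024],"angular":[0,0,0],"claw":-1},{"slide":[0,0,0.024],"angular":[0,0,0],"claw":-1},{"slide":[0,0,0.024],"angular":[0,0,0],"claw":-1},{"slide":[0,0,0.024],"angular":[0,0,0],"claw":-1}]' 
python3 go.py
```

```text
time: 27.15
position: [0.6594, -0.1428, 0.0557]
tool_rot: [-0.94, -2.994, 0.006]
ft_force: [-19.9, 0.3, 41.5]
grip_width: 0.003
grip_force: 21.8
time: 27.75
position: [0.6595, -0.1429, 0.0553]
tool_rot: [-0.941, -2.995, 0.01]
ft_force: [-25.1, 0.5, 49.3]
grip_width: 0.006
grip_force: 26.2
t 27.75 p [ 0.6595 -0.1429  0.0553] th 55.13 tilt [-0.004 -0.005 -1.   ] f [-25.1   0.5  49.3] w 0.006 g 26.2
```

Same stop height as the first time (z 0.055). I raise the tool, move clear and check.

```bash
python3 -m inch '[{"slide":[0,0,-0.1],"angular":[0,0,0],"claw":-1},{"slide":[0,0,-0.2],"angular":[0,0,0],"claw":-1},{"slide":[0,0,-0.35],"angular":[0,0,0],"claw":-1},{"slide":[0,0,-0.55],"angular":[0,0,0],"claw":-1},{"slide":[0,0,-0.7],"angular":[0,0,0],"claw":-1},{"slide":[0,0,-0.7],"angular":[0,0,0],"claw":-1},{"slide":[0,0,-0.7],"angular":[0,0,0],"claw":-1}]'
python3 -m inch '[{"slide":[-0.3,-0.5,0],"angular":[0,0,0],"claw":-1},{"slide":[-0.3,-0.5,0],"angular":[0,0,0],"claw":-1},{"slide":[-0.3,-0.5,0],"angular":[0,0,0],"claw":-1},{"slide":[-0.3,-0.5,0],"angular":[0,0,0],"claw":-1},{"slide":[-0.3,-0.5,0],"angular":[0,0,0],"claw":-1},{"slide":[-0.3,-0.5,0],"angular":[0,0,0],"claw":-1},{"slide":[-0.3,-0.5,0],"angular":[0,0,0],"claw":-1}]'
python3 - <<'E'
from fit import *
V=np.array([.7018,.0848])
for cam in("top","side"):
    im=ctrl.get_image(cam); np.savez(cam+"8.npz",**im); p,a,b=frame_pose(im,[.59,.085,.96]); print(cam,np.degrees(p[2]),"second",w(p,(.065,-.09))-V); P=pts(im)
    x,y,z=[P[...,i] for i in range(3)]; m=(z>.08)&(z<.115)&(x>.6)&(x<.72)&(y<-.1)&(y>-.19); print("tread",m.sum(),P[m].mean(0))
    for q in("glue","brush_pot","nail_tray"):
        r=ctrl.outline_of(q,cam)
        if r: print(q,np.round(r[0]["bbox"]),np.nanmedian(P[r[0]["mask"]],0))
im=dict(np.load("side8.npz")); save("s8.png",im["color"][100:350,190:440],2.4)
E
python3 gap.py 8; python3 go.py
```

```text
time: 28.45
position: [0.6616, -0.1424, 0.222]
tool_rot: [0.939, 2.996, -0.0]
ft_force: [-0.0, -0.1, -0.8]
grip_width: 0.007
grip_force: 0.0
time: 29.15
position: [0.6516, -0.2857, 0.2206]
tool_rot: [-0.936, -2.998, -0.001]
ft_force: [-0.1, -0.1, 0.4]
grip_width: 0.004
grip_force: 0.0
top 55.25936379603258 second [-0.00080112  0.00085849]
tread 555 [ 0.66283578 -0.13972684  0.0969339 ]
glue [193. 183.  25.  19.] [0.58837693 0.37673257 0.10369916]
brush_pot [193. 239.  38.  24.] [0.40579708 0.35989251 0.07084287]
nail_tray [462. 188.  20.  34.] [ 0.60974024 -0.52110244  0.00688522]
side 54.732536381726504 second [-0.0010402   0.00452134]
tread 379 [ 0.66400152 -0.13342578  0.09837902]
glue [278. 325.  20.  39.] [0.59007657 0.40577398 0.10505849]
brush_pot [357. 315.  38.  61.] [0.40644927 0.36691763 0.08023096]
nail_tray [306. 137.  38.  37.] [ 0.61481355 -0.45435372  0.02343037]
8 top edge past assumed fence line, mm  +y: 1.0  -y: 0.0
8 side edge past assumed fence line, mm  +y: 6.5  -y: 1.5
t 29.55 p [ 0.6513 -0.2882  0.2213] th 55.16 tilt [ 0. -0. -1.] f [-0.1 -0.6 -0.5] w 0.003 g 0.0
```

View pics/s8.png

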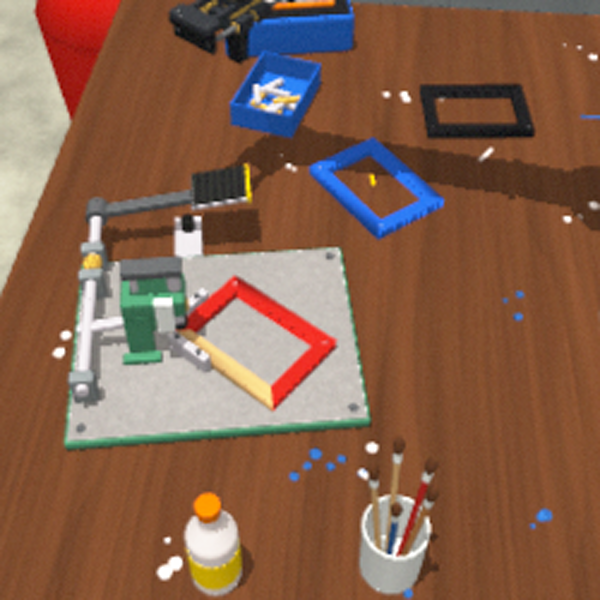

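The final side view shows the frame seated in the vee at about (190,325) and the pedal up at (220,185). The glue bottle, brush pot and nail tray are where they were, and the arm is clear.

```bash
python3 -c "
from bench import ctrl
print(ctrl.close_job())"
```

```text
the job is handed in; nothing more can be done
None
```

I pressed the pedal to its stop with each bare-rail corner home in the vee (the second only after I re-seated it), left the frame seated, the pedal up and the bystanders unmoved, and handed the job in; no verdict came back.

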